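# Put a starter battery on charge

## Task

Put the starter battery on charge. First slide it fully home between the dock's rails, against the charger; then turn the unmarked selector handle fully anticlockwise (seen from above) to its end stop and from there three clicks clockwise; only then flip the toggle switch over to its far side, which is on. Leave the can, the carton and the wrench where they are.

Things in the scene. Friction and masses are not known exactly. Their poses are not given: they have to be found in the camera images.
- dock: Fixed charging dock. Origin on the bench, mid front face of the charger; x points into the charger (away from the robot), z up. Grey charger case 100 (x) x 160 x 120 mm high at x > 0. Two steel rails along x, 30 mm high, 6 mm thick, inner faces at y = -39 and +39 mm, run from the face to x = -155 mm, then flare to 60 mm off the middle at x = -205 mm. No floor plate: the battery slides on the bench.
- battery_mid (a point): Centre of the loose black starter battery, 45 mm above the bench: 115 (x) x 70 (y) x 90 mm high plus 11 mm of terminals on top near the +x end; about 0.8 kg. It starts between the rails, +x end towards the charger, 55 to 105 mm short of home, slightly crooked. Home: its +x end touches the charger's face, so its centre is at x = -57.5 mm in the dock's frame.
- selector_box: Fixed grey box 150 x 150 x 45 mm high, origin in the middle of its underside, z up; x points roughly away from the robot. It carries the selector. It may stand left or right of the dock.
- selector_axis (a point): A point on the selector's upright turning axis, 63 mm above the bench, half-way up the handle. It lies 30 mm to +x of the box's middle. A black round hub (48 mm diameter, 26 mm high) turns about it.
- handle_tip (a point): End of the selector's black handle, half-way up, 80 mm from the axis: a straight bar 14 mm wide, its underside 51 mm and its top 75 mm above the bench. It sticks out of the hub from 24 to 80 mm from the axis, over the box's half nearer the robot. It can be pushed sideways or gripped from above.
- selector (a joint): Rad: 0 at the anticlockwise end stop (seen from above), growing clockwise to 2.094, the other stop. Five unmarked positions 0.524 (30 degrees) apart, the stops included. A sprung detent pulls into the nearest; passing to the next takes about 0.23 N m, and it snaps on once half-way. Handle heading in the box's frame: 240 degrees (anticlockwise from +x) minus the joint angle. Starts one to four clicks off 0.
- switch_box: Fixed grey box 120 (x) x 110 (y) x 45 mm high, origin in the middle of its underside, z up; x points roughly away from the robot. It carries the toggle switch. It may stand left or right of the dock.
- toggle_pivot (a point): Pivot of the toggle bat, on the axis of a steel collar (36 mm diameter, 8 mm high) in the middle of the box's top, 48 mm above the bench. The bat swings about the box's y axis.
- toggle_tip (a point): Tip of the toggle's steel bat, 80 mm from the pivot: a round bar 12 mm in diameter, 17 mm in the outer 30 mm.
- toggle (a joint): Angle of the bat in rad: 0 = off, leaning 0.45 rad to the box's -x (towards the robot); 0.45 = upright; 0.9 = on, leaning 0.45 rad to the box's +x. It is sprung over the centre: it resists up to the upright (about 0.32 N m, 5 N at 60 mm from the pivot) and then snaps over by itself.
- oil_can: Loose aluminium can, 66 mm diameter x 150 mm, standing beyond the boxes. Bystander: leave it. Origin under its middle.
- carton: Loose cardboard carton 100 x 75 x 60 mm. Bystander: leave it. Origin under its middle.
- wrench: Loose steel wrench, 160 mm long, lying across in front of the robot. Bystander: leave it.
There are look-alikes about, which are no part of the job. Leave any orange look-alike of the switch_box alone.

How it is judged:
By the outcome, as a careful person would: the job done as asked, in the order asked, and still so for the second after the job is handed in, with the robot touching nothing.
It also fails if it takes over 61 s, if anything falls off the work surface, if the arm or the gripper's body presses on something with over 40 N, if the wrist force passes 120 N, or if a joint passes its speed limit or range.

## Robot

A 6-joint arm with a two-finger parallel gripper is mounted at the origin on the work surface. World frame = base frame: x ahead of the robot, y to its left, z up, the work surface at z = 0. Lengths are in mm, angles in degrees, forces in N, time in s.
With the tool pointing down it reaches from about 250 to 800 mm from the base axis. Payload 3.9 kg.
Tool frame: the origin (TCP) lies midway between the tips of the shut fingers; the grasp point (between the pads) lies tcp_to_grasp behind it (tcp_to_grasp is the distance from the TCP to the grasp point, in mm); z points along the fingers, y is the line along which they close (so a half turn about z gives the same grasp; the last joint's range is limited). The gripper opens to 85 mm and grips with 20 to 120 N. Pads are 22 mm wide; open, the fingers measure 114 mm over their backs; the gripper's body (76 mm by 85 mm) begins 54 mm behind the grasp point. The pads swing forward as they close: fully open they stand 13 mm farther back than shut.
Start: joints at [71.448, 14.897, -7.913, 67.191, 0, 90], TCP at [167.035, 497.709, 231.304] pointing down, gripper open.
Joint ranges: [-159.42, 159.42], [-47.68, 98.78], [-73.54, 78.23], [-108.79, 121.32], [-90, 84.71], [-180, 180]. Speed limits (degrees/s): [147.25, 147.25, 180, 180, 180, 180].

## Interface

Orientations are given as [roll, pitch, yaw] about the fixed x, y, z axes, in that order (R = Rz(yaw) Ry(pitch) Rx(roll)).
In Python, from cell import read_state, get_image, camera_model, sign_off, tcp_to_grasp gives the robot as it stands. The module is installed in compiled form; this text tells all that it offers.
- The arm moves only by the tool step_arm, never from a script. Its argument "series" is a list that holds one entry, the list of rows, each a list of 7 numbers: the shift along the tool's x, y, z in mm, then the turn, a rotation vector about the tool's x, y, z in degrees, then the closure, from -1 (fully open) to 1 (shut). In form: [[[tx, ty, tz, wx, wy, wz, jaw], ...]]. A call has exactly 10 rows; each row is the pose to reach, as a shift and turn from the pose commanded when the call began, along the tool's axes at that moment; what a row does not reach only later rows make up. A row lasts 1/8 s, in which the tool goes at most 62.5 mm and 10.7 degrees, less where a joint would pass 70% of its speed; a pose out of reach is approached as far as the arm can. A call with a gripper value outside its range is refused whole. The fingers move at their own pace and stop on an object; "force" is the grip in N (left out, the last holds). Time passes only in rows, so rows that repeat a pose let the fingers close, or fill a call up. It gives the time, the measured TCP pose, the force, the opening and the grip force at its end, in the units of the state.
- read_state(): the state, without advancing time (a new reading comes with each control period).
- get_image(name): name is "scene" or "top"; returns the picture (420x560x3 uint8, blue, green, red); there is no depth.
- camera_model(name): a dict with "fx", "fy", "cx", "cy" (pixels), "origin" and "orientation" of the camera in the world. Camera axes: x right, y down, z forward; pixel columns grow to the right and rows downward; lengths in mm; the calibration is good to about 2 mm. A picture is of the moment at which its call begins. camera_model takes no time and is no camera call.
- sign_off(): hands the job in; it is judged then, once.
The state is a dict: "t": time; "joints": joint angles; "dq": joint speeds; "joint_torque": joint torques, N m; "ee_pos": TCP position; "orientation": TCP orientation; "contact_force": force on the tool from outside, world axes, zero at the start; "ft_torque": the same for the moment, N m; "opening": finger opening in mm; "grasp_force": force on a finger pad.
Only numpy, scipy, OpenCV 4.12 (cv2) and the standard library are available. Lean on these libraries where they do the work, as an engineer would, in place of code of your own. Each camera call takes 0.05 s, during which the arm holds its last target. There are 200 camera calls.

## Working session

There is one attempt and no reset: what is moved stays moved. The work goes in short steps, Python scripts to look and compute and a tool call to move; the robot and the scene stay as the last step left them, time stands still between calls to the robot, and variables do not carry over. Pictures are saved under pics/ and viewed, at most 10 in all, crops included, and the job is handed in when it is done.

Besides the shell and the picture viewer there is one more tool, called after "Emit:" in YAML: its name, and indented under it one key for each argument. step_arm: Moves the arm, as the interface text tells. Its arguments: {"type":"object","properties":{"series":{"type":"array"},"force":{"type":"number"}},"required":["series"]}

```bash
mkdir -p pics; python3 - <<'E'
from cell import *
import cv2,json
for n in("scene","top"):
    cv2.imwrite(f"pics/{n}0.png",get_image(n)); print(n,camera_model(n))
s=read_state(); print(s, tcp_to_grasp)
E
```

```text
scene {'fx': 392.84535672301706, 'fy': 392.84535672301706, 'cx': 282.63245909950433, 'cy': 205.2643016095089, 'origin': array([1009.97312426, -462.43187088,  662.73549095]), 'orientation': array([-130.5524851 ,    0.90139318,   46.99360527])}
top {'fx': 419.9018023170063, 'fy': 419.9018023170063, 'cx': 278.7663104472953, 'cy': 209.36634891879052, 'origin': array([ 450.07614605,  -40.41546339, 1308.52592539]), 'orientation': array([-175.80806873,    0.35487583,  -88.68495674])}
{'t': 0.1, 'joints': array([ 7.14474712e+01,  1.49334560e+01, -7.97874155e+00,  6.71906010e+01,
       -2.08244859e-03,  8.99995826e+01]), 'dq': array([ 0.02505301, -0.146573  ,  0.24616775,  0.05058195, -0.0984785 ,
       -0.04883306]), 'joint_torque': array([-1.43269721e-03, -4.06508124e+01,  2.54527974e+01,  1.01013057e-02,
       -9.32328953e-05, -1.04771525e-08]), 'ee_pos': array([166.85551558, 497.12675433, 230.53206432]), 'orientation': array([-1.79897201e+02,  2.08169630e-03,  1.61447892e+02]), 'contact_force': array([-0.34898267,  0.24286218,  0.01161879]), 'ft_torque': array([-0.00462834,  0.01638808,  0.03454751]), 'grasp_force': 0.0, 'opening': 85.10422316678071} 18.700000000000003
```

View pics/scene0.png

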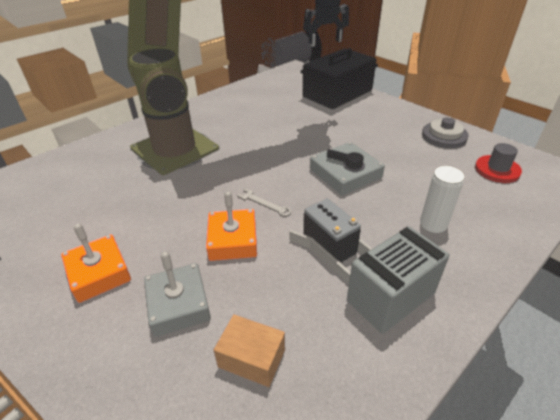

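View pics/top0.png

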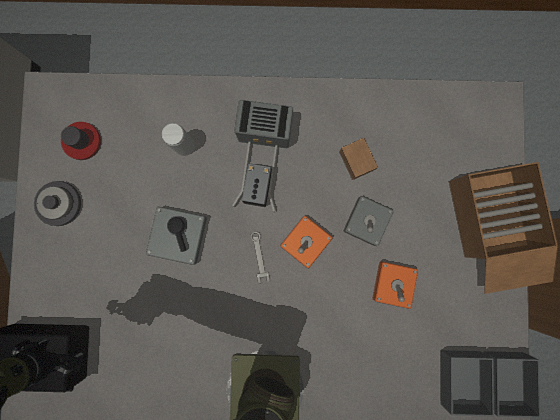

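The pictures show these candidates for the switch: the grey box at top (369,220), and orange look-alikes at top (306,241) and (396,284). The selector is the grey box at top (178,235); the round knobs at (58,203) and (80,141) are look-alikes. The dock charger is at top (264,120), with the battery at (257,185). By the description I choose the grey switch box and the grey selector box, and will check both in one close crop.

```bash
cat > h.py <<'E'
import numpy as np,cv2
from scipy.spatial.transform import Rotation as Ro
from cell import *
CM={n:camera_model(n) for n in("scene","top")}
def ray(n,u,v):
    c=CM[n];d=np.array([(u-c["cx"])/c["fx"],(v-c["cy"])/c["fy"],1.])
    return c["origin"],Ro.from_euler("xyz",c["orientation"],degrees=True).apply(d)
def pl(n,u,v,z):
    o,d=ray(n,u,v);return o+d*(z-o[2])/d[2]
def two(a,b):
    o1,d1=ray("top",*a);o2,d2=ray("scene",*b)
    t=np.linalg.lstsq(np.c_[d1,-d2],o2-o1,rcond=None)[0]
    p,q=o1+d1*t[0],o2+d2*t[1];return (p+q)/2,np.linalg.norm(p-q)
def proj(n,P):
    c=CM[n];p=Ro.from_euler("xyz",c["orientation"],degrees=True).inv().apply(np.atleast_2d(P)-c["origin"])
    return p[:,:2]/p[:,2:]*c["fx"]+[c["cx"],c["cy"]]
E
python3 - <<'E'
import cv2,numpy as np
t=cv2.imread("pics/top0.png")
c=lambda x,y,w,h,W,H:cv2.resize(t[y:y+h,x:x+w],(W,H),interpolation=cv2.INTER_CUBIC)
a=c(228,92,75,125,360,600)
b=np.vstack([c(140,197,75,60,375,300),c(335,188,75,60,375,300)])
cv2.imwrite("pics/crop1.png",np.hstack([a,b]))
E
```

```text
(no output)
```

View pics/crop1.png

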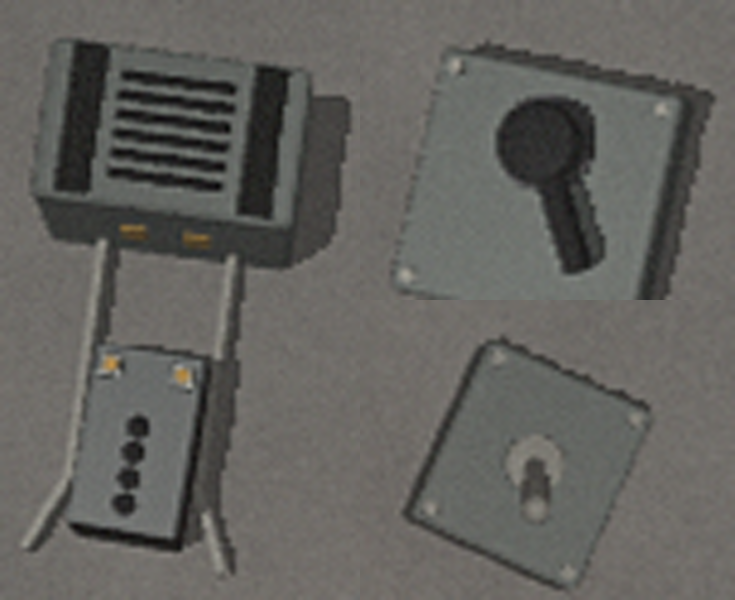

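The crop shows the grey selector box with the black handle pointing down and slightly right in the image, from the hub at (177,224) to the tip at (184,250). The grey switch box (369,220) has its bat leaning towards the robot. The battery sits between the rails with its far end short of the charger. Both choices fit the description. Next I measure.

```bash
python3 - <<'E'
from h import *
t=cv2.imread("pics/top0.png").astype(int)
d=t[...,0]-t[...,2]; g=t.sum(2)//3
print("bench",np.median(d[290:330,440:480]),np.median(g[290:330,440:480]))
def rect(x,y,w,h,z,lo):
    m=((d>-2)&(g>lo)).astype(np.uint8); k=np.zeros_like(m);k[y:y+h,x:x+w]=m[y:y+h,x:x+w]
    k=cv2.morphologyEx(k,cv2.MORPH_OPEN,np.ones((3,3)))
    cs=cv2.findContours(k,0,1)[0]; c=max(cs,key=cv2.contourArea)
    P=np.array([pl("top",u,v,z)[:2] for u,v in c[:,0]],np.float32)
    r=cv2.minAreaRect(P); print(np.round(r[0],1),np.round(r[1],1),round(r[2],1))
for nm,a in dict(sel=(140,195,75,75,45,80),sw=(338,188,62,62,45,80),chg=(228,92,75,60,120,80),bat=(236,155,45,60,90,70)).items():
    print(nm,t[a[1]+a[3]//2-12,a[0]+a[2]//2-8]); rect(*a)
f=lambda X,Y,s,ox,oy:(X/s-.5+ox,Y/s-.5+oy)
A=lambda X,Y:f(X,Y,4.8,228,92);B=lambda X,Y:f(X-360,Y,5,140,197);C=lambda X,Y:f(X-360,Y-300,5,335,188)
for n,P,z in[("chg",[A(58,38),A(312,72),A(295,224),A(36,193)],120),("chgbottom",[A(50,237),A(290,267)],0),("bat",[A(97,347),A(211,360),A(183,538),A(72,525)],90),
  ("selscrew",[B(456,66),B(661,108),B(405,275)],46),("hub,tip",[B(540,138),B(578,268)],75),
  ("swscrew",[C(498,357),C(637,416),C(567,573),C(430,508)],46),("collar",[C(534,463)],50),("rails",[A(101,240),A(72,470),A(234,257),A(207,515)],30)]:
    Q=np.array([pl("top",*p,z)[:2] for p in P]); print(n,np.round(Q).tolist(),np.round(np.linalg.norm(np.diff(Q,axis=0),axis=1)))
# toggle tip expected z
print("tip",pl("top",*C(537,508),48+80*np.cos(.45)))
E
```

```text
bench -7.0 104.0
sel [49 48 49]
[460.7 307.1] [30.  36.2] 2.5
sw [100 104 102]
[ 486.2 -290.8] [6.1 6. ] 0.5
chg [103 109 106]
[806.   91.4] [8.9 8.7] 1.7
bat [108 111 107]
[631.2  39.4] [67.9 61.5] 1.4
chg [[854.0, 90.0], [836.0, -64.0], [743.0, -56.0], [758.0, 100.0]] [155.  93. 156.]
chgbottom [[760.0, 104.0], [743.0, -54.0]] [159.]
bat [[671.0, 63.0], [665.0, -7.0], [555.0, 8.0], [562.0, 75.0]] [ 70. 110.  68.]
selscrew [[533.0, 332.0], [511.0, 207.0], [407.0, 357.0]] [127. 182.]
hub,tip [[490.0, 272.0], [414.0, 247.0]] [80.]
swscrew [[580.0, -281.0], [546.0, -365.0], [451.0, -323.0], [488.0, -241.0]] [ 90. 104.  90.]
collar [[516.0, -302.0]] []
rails [[752.0, 68.0], [602.0, 82.0], [743.0, -18.0], [575.0, -5.0]] [150. 172. 168.]
tip [ 486.91298027 -289.68743412  120.03576819]
```

```bash
cat > plan.py <<'E'
import numpy as np,json,sys
from scipy.spatial.transform import Rotation as Ro
# commanded pose [x,y,z,yaw] kept in pose.json; tool always points down
def rows(*targets):
    """print tool-frame shift for each world target [x,y,z,yaw]"""
    p=json.load(open("pose.json"));R=Ro.from_euler("xyz",[180,0,p[3]],degrees=True)
    for t in targets:
        s=np.round(R.inv().apply(np.array(t[:3])-p[:3]),1); w=round(-((t[3]-p[3]+180)%360-180),1)
        print([*s.tolist(),0,0,w]); q=[*(R.apply(s)+p[:3]).tolist(),p[3]-w]
    json.dump(q,open("pose.json","w"))
def frame(ox,oy,yaw):
    c,s=np.cos(np.radians(yaw)),np.sin(np.radians(yaw))
    return lambda x,y,z,w:[ox+c*x-s*y,oy+s*x+c*y,z,w]
D=frame(751,24,-5.8);S=frame(516,-302.5,-23.5)
def H(h,r,z):  # selector handle, world heading h deg
    return [489+r*np.cos(np.radians(h)),274+r*np.sin(np.radians(h)),z,h]
E
echo '[167.035,497.709,231.304,161.448]'>pose.json
python3 -c "
from plan import *
rows(D(-232,0,150,174.2)); rows(D(-232,0,32,174.2)); rows(D(-145,0,32,174.2))"
```

```text
[-478.1, -314.5, 81.3, 0, 0, -12.8]
[0.0, 0.0, 118.0, 0, 0, 0.0]
[-87.0, -0.1, 0.0, 0, 0, 0.0]
```

Emit:
step_arm:
  series:
    - [[-48,-31.5,8,0,0,-1.3,0],[-96,-63,16,0,0,-2.6,0],[-143,-94,24,0,0,-3.8,0],[-191,-126,32,0,0,-5.1,0],[-239,-157,40,0,0,-6.4,0],[-287,-189,49,0,0,-7.7,0],[-335,-220,57,0,0,-9,0],[-382,-252,65,0,0,-10.2,0],[-430,-283,73,0,0,-11.5,0],[-478.1,-314.5,81.3,0,0,-12.8,0]]

```text
t: 1.35
ee_pos: [521.0, 45.8, 149.5]
orientation: [180.0, -0.0, 174.3]
contact_force: [-0.5, 0.7, 0.9]
opening: 42.7
grasp_force: 0.0
```

Emit:
step_arm:
  series:
    - [[0,0,15,0,0,0,0],[0,0,40,0,0,0,0],[0,0,65,0,0,0,0],[0,0,90,0,0,0,0],[0,0,105,0,0,0,0],[0,0,114,0,0,0,0],[0,0,118,0,0,0,0],[0,0,118,0,0,0,0],[0,0,118,0,0,0,0],[0,0,118,0,0,0,0]]

```text
t: 2.6
ee_pos: [520.7, 47.4, 32.5]
orientation: [180.0, 0.1, 174.2]
contact_force: [0.2, -0.4, -0.5]
opening: 42.5
grasp_force: 0.0
```

Emit:
step_arm:
  series:
    - [[-9,0,0,0,0,0,0],[-18,0,0,0,0,0,0],[-27,0,0,0,0,0,0],[-37,0,0,0,0,0,0],[-47,0,0,0,0,0,0],[-57,0,0,0,0,0,0],[-67,0,0,0,0,0,0],[-76,0,0,0,0,0,0],[-82,0,0,0,0,0,0],[-87,0,0,0,0,0,0]]

```text
t: 3.85
ee_pos: [603.8, 38.8, 31.0]
orientation: [-180.0, -0.4, 174.3]
contact_force: [-7.3, 1.1, 3.9]
opening: 42.7
grasp_force: 0.0
```

```bash
python3 - <<'E'
from h import *
t=get_image("top");s=get_image("scene")
a=cv2.resize(t[92:217,228:303],(360,600),interpolation=2);b=cv2.resize(s[185:325,285:445],(440,385),interpolation=2)
b=np.vstack([b,np.zeros((215,440,3),np.uint8)])
cv2.imwrite("pics/push1.png",np.hstack([a,b]))
E
```

```text
(no output)
```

View pics/push1.png

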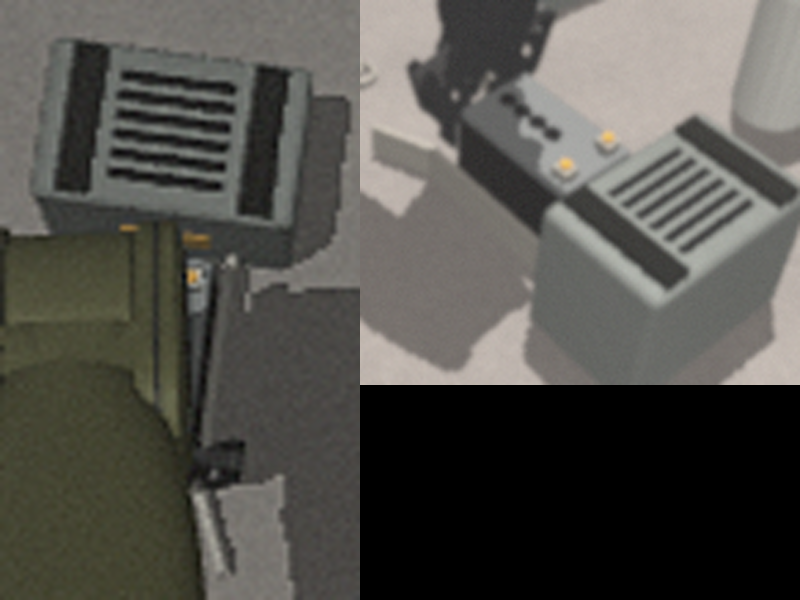

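The battery is moving straight between the rails. Its terminal is at top (268,149), roughly 15–20 mm short of the charger face, and the push force is about 7 N.

Emit:
step_arm:
  series:
    - [[-2,0,0,0,0,0,0],[-4,0,0,0,0,0,0],[-6,0,0,0,0,0,0],[-8,0,0,0,0,0,0],[-9,0,0,0,0,0,0],[-10,0,0,0,0,0,0],[-11,0,0,0,0,0,0],[-12,0,0,0,0,0,0],[-12,0,0,0,0,0,0],[-12,0,0,0,0,0,0]]

```text
t: 5.2
ee_pos: [618.9, 37.5, 32.0]
orientation: [180.0, 0.0, 174.2]
contact_force: [-3.5, 0.4, -1.8]
opening: 42.5
grasp_force: 0.0
```

Emit:
step_arm:
  series:
    - [[-0.5,0,0,0,0,0,0],[-1,0,0,0,0,0,0],[-1.5,0,0,0,0,0,0],[-2,0,0,0,0,0,0],[-2.5,0,0,0,0,0,0],[-3,0,0,0,0,0,0],[-3.5,0,0,0,0,0,0],[-4,0,0,0,0,0,0],[-4,0,0,0,0,0,0],[-4,0,0,0,0,0,0]]

```text
t: 6.45
ee_pos: [620.6, 37.4, 31.4]
orientation: [180.0, -0.2, 174.3]
contact_force: [-8.0, 0.9, -0.2]
opening: 43.0
grasp_force: 0.0
```

Emit:
step_arm:
  series:
    - [[-0.5,0,0,0,0,0,0],[-1,0,0,0,0,0,0],[-1.5,0,0,0,0,0,0],[-2,0,0,0,0,0,0],[-2.5,0,0,0,0,0,0],[-3,0,0,0,0,0,0],[-3.5,0,0,0,0,0,0],[-4,0,0,0,0,0,0],[-4,0,0,0,0,0,0],[-4,0,0,0,0,0,0]]

```text
t: 7.7
ee_pos: [620.3, 37.4, 31.2]
orientation: [180.0, -0.7, 174.3]
contact_force: [-16.2, 1.9, 5.7]
opening: 42.7
grasp_force: 0.0
```

```bash
python3 - <<'E'
from h import *
t=get_image("top");s=get_image("scene")
a=cv2.resize(t[130:180,260:300],(400,500),interpolation=2);b=cv2.resize(s[205:275,310:390],(400,350),interpolation=2)
b=np.vstack([b,np.zeros((150,400,3),np.uint8)])
cv2.imwrite("pics/push2.png",np.hstack([a,b]))
E
```

```text
(no output)
```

View pics/push2.png

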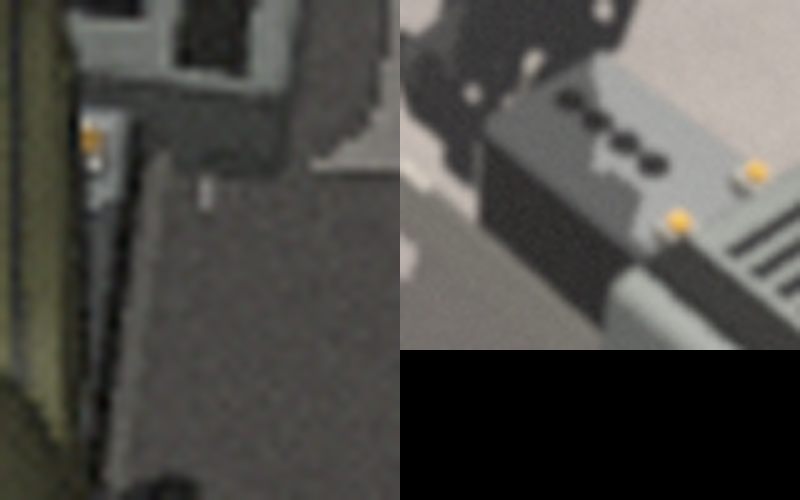

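The fingers stopped advancing (620.6 to 620.3) while the force doubled to 16 N, and the battery's end meets the charger face in both views, so it is home. Now I retreat and go to the selector.

```bash
python3 -c "
from plan import *
p=json.load(open('pose.json'));p[0]+=20*.9949;p[1]-=20*.1011;json.dump(p,open('pose.json','w'))
rows(D(-155,0,32,174.2),D(-160,0,120,174.2));print(json.load(open('pose.json')));rows(H(199.8,60,110));rows(H(199.8,60,54))"
```

```text
[30.0, 0.1, 0.0, 0, 0, 0.0]
[35.0, 0.1, -88.0, 0, 0, 0.0]
[591.8638978982855, 40.20353606121581, 120.00399999999996, 174.24800000000002]
[179.9, 196.4, 10.0, 0, 0, -25.6]
[-0.0, 0.0, 56.0, 0, 0, 0.0]
```

Emit:
step_arm:
  series:
    - [[4,0,0,0,0,0,0],[10,0,0,0,0,0,0],[20,0,0,0,0,0,0],[30,0,-4,0,0,0,0],[33,0,-20,0,0,0,0],[35,0,-40,0,0,0,0],[35,0,-65,0,0,0,0],[35,0,-82,0,0,0,0],[35,0,-88,0,0,0,0],[35,0,-88,0,0,0,0]]

```text
t: 9.05
ee_pos: [592.4, 40.2, 120.8]
orientation: [180.0, 0.1, 174.2]
contact_force: [0.1, -0.7, -0.0]
opening: 42.6
grasp_force: 0.0
```

Emit:
step_arm:
  series:
    - [[20,22,1,0,0,-2.8,0],[45,49,3,0,0,-6.4,0],[70,76,4,0,0,-10,0],[95,104,5,0,0,-13.5,0],[120,131,7,0,0,-17,0],[145,158,8,0,0,-20.6,0],[165,180,9,0,0,-23.5,0],[179.9,196.4,10,0,0,-25.6,0],[179.9,196.4,10,0,0,-25.6,0],[179.9,196.4,10,0,0,-25.6,0]]

```text
t: 10.3
ee_pos: [432.6, 253.2, 109.6]
orientation: [-180.0, -0.0, -160.2]
contact_force: [0.1, -0.5, -0.1]
opening: 42.8
grasp_force: 0.0
```

```bash
python3 - <<'E'
from h import *
t=get_image("top");s=get_image("scene")
a=cv2.resize(t[80:280,130:310],(360,400),interpolation=2);b=cv2.resize(s[120:220,280:390],(440,400),interpolation=2)
cv2.imwrite("pics/sel1.png",np.hstack([a,b])); print(read_state()["ee_pos"])
E
```

```text
[432.96674054 253.0317728  109.82935489]
```

View pics/sel1.png

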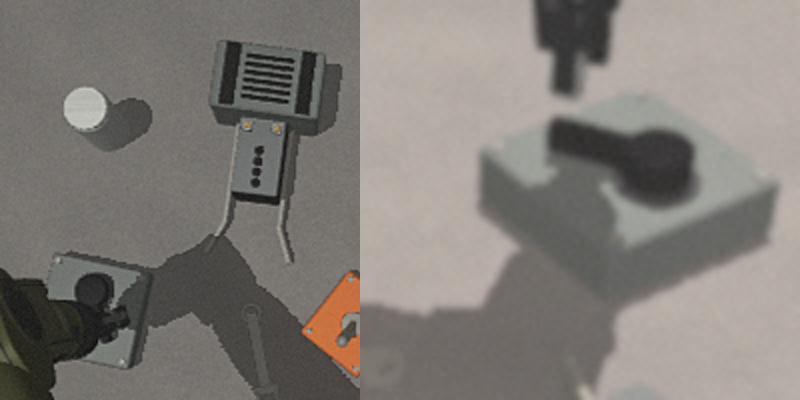

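The picture shows the battery flush against the charger (end at top ~(259,140)) and the open fingers standing over the handle. I descend and grip.

Emit:
step_arm:
  series:
    - [[0,0,12,0,0,0,0],[0,0,30,0,0,0,0],[0,0,45,0,0,0,0],[0,0,53,0,0,0,0],[0,0,56,0,0,0,0],[0,0,56,0,0,0,0],[0,0,56,0,0,0,0.3],[0,0,56,0,0,0,0.5],[0,0,56,0,0,0,0.7],[0,0,56,0,0,0,1]]
  force: 30

```text
t: 11.65
ee_pos: [432.4, 254.6, 54.5]
orientation: [179.9, 0.0, -160.1]
contact_force: [-3.1, 3.2, 2.9]
opening: 13.4
grasp_force: 29.9
```

```bash
python3 -c "
from plan import *
print(json.load(open('pose.json')))
from cell import read_state
s=read_state();print(s['opening'],s['grasp_force'],s['contact_force'],s['ft_torque'])
rows(*[H(199.8+a,60,54) for a in (4,8,12,16,20,24,28,30)])
rows(*[H(229.8-a,60,54) for a in (5,15,25,35,45,50)])
rows(*[H(179.8-a,60,54) for a in (5,10,20,30,36,38,40)])"
```

```text
[432.55344717226035, 253.64474644353803, 54.004, 199.848]
13.389929774556418 29.884713292121887 [-3.11197297  3.22352724  2.94140722] [0.69627595 0.43868703 0.03363382]
[-0.1, -4.2, 0.0, 0, 0, -4.0]
[-0.6, -8.3, 0.0, 0, 0, -8.0]
[-1.3, -12.4, 0.0, 0, 0, -12.0]
[-2.3, -16.5, 0.0, 0, 0, -16.0]
[-3.6, -20.5, 0.0, 0, 0, -20.0]
[-5.2, -24.4, 0.0, 0, 0, -24.0]
[-7.0, -28.1, 0.0, 0, 0, -28.0]
[-8.0, -30.0, 0.0, 0, 0, -30.0]
[-0.3, 5.2, 0.0, 0, 0, 5.0]
[-2.1, 15.5, 0.0, 0, 0, 15.0]
[-5.7, 25.4, 0.0, 0, 0, 25.0]
[-10.9, 34.4, 0.0, 0, 0, 35.0]
[-17.6, 42.4, 0.0, 0, 0, 45.0]
[-21.5, 46.0, 0.0, 0, 0, 50.0]
[-0.3, 5.2, 0.0, 0, 0, 5.0]
[-1.0, 10.4, 0.0, 0, 0, 10.0]
[-3.7, 20.5, 0.0, 0, 0, 20.0]
[-8.1, 30.0, 0.0, 0, 0, 30.0]
[-11.5, 35.2, 0.0, 0, 0, 36.0]
[-12.8, 36.9, 0.0, 0, 0, 38.0]
[-14.1, 38.5, 0.0, 0, 0, 40.0]
```

Emit:
step_arm:
  series:
    - [[-0.1,-4.2,0,0,0,-4,1],[-0.6,-8.3,0,0,0,-8,1],[-1.3,-12.4,0,0,0,-12,1],[-2.3,-16.5,0,0,0,-16,1],[-3.6,-20.5,0,0,0,-20,1],[-5.2,-24.4,0,0,0,-24,1],[-7,-28.1,0,0,0,-28,1],[-8,-30,0,0,0,-30,1],[-8,-30,0,0,0,-30,1],[-8,-30,0,0,0,-30,1]]

```text
t: 12.9
ee_pos: [449.7, 229.7, 54.4]
orientation: [179.8, 0.1, -130.2]
contact_force: [-3.8, 5.0, 3.2]
opening: 13.5
grasp_force: 30.0
```

```bash
python3 -c "
from cell import read_state
import numpy as np
s=read_state();p=s['ee_pos'];print(p,s['contact_force'],s['ft_torque'],np.degrees(np.arctan2(p[1]-274,p[0]-489))%360)"
```

```text
[449.71103348 229.72407915  54.37506659] [-3.75024255  4.98953447  3.19457568] [ 1.17284278  0.64548445 -0.48111177] 228.41522575347935
```

Emit:
step_arm:
  series:
    - [[0,-1,0,0,0,-1,1],[0,-2,0,0,0,-2,1],[-0.1,-3,0,0,0,-3,1],[-0.1,-4,0,0,0,-4,1],[-0.1,-4,0,0,0,-4,1],[-0.1,-4,0,0,0,-4,1],[-0.1,-4,0,0,0,-4,1],[-0.1,-4,0,0,0,-4,1],[-0.1,-4,0,0,0,-4,1],[-0.1,-4,0,0,0,-4,1]]

```text
t: 14.15
ee_pos: [450.2, 229.7, 54.3]
orientation: [179.4, 0.2, -126.2]
contact_force: [-10.2, 12.7, 5.9]
opening: 13.2
grasp_force: 57.2
```

```bash
python3 -c "
from cell import read_state
import numpy as np
s=read_state();p=s['ee_pos'];print(p,s['contact_force'],s['ft_torque'],s['orientation'],np.degrees(np.arctan2(p[1]-274,p[0]-489))%360)"
```

```text
[450.15988276 229.66342368  54.34599967] [-10.24772679  12.69431731   5.87033411] [ 2.59729342  1.9361929  -1.30384747] [ 179.36087765    0.22493573 -126.21879029] 228.78070693415754
```

The stop is reached: the position held while the force rose to 16 N. Now 90° clockwise, to heading about 139°.

```bash
python3 -c "
from plan import *
p=H(233.8,60,54);json.dump([float(v) for v in p],open('pose.json','w'))
rows(*[H(h,60,54) for h in (229,223,216,209,202,195,188,181,174,170)])
rows(*[H(h,60,54) for h in (166,160,154,148,143,140,138,137.5)])"
```

```text
[-0.2, 5.0, 0.0, 0, 0, 4.8]
[-1.1, 11.2, 0.0, 0, 0, 10.8]
[-2.9, 18.3, 0.0, 0, 0, 17.8]
[-5.5, 25.2, 0.0, 0, 0, 24.8]
[-9.0, 31.6, 0.0, 0, 0, 31.8]
[-13.2, 37.6, 0.0, 0, 0, 38.8]
[-18.2, 43.0, 0.0, 0, 0, 45.8]
[-23.7, 47.8, 0.0, 0, 0, 52.8]
[-29.8, 51.9, 0.0, 0, 0, 59.8]
[-33.5, 53.8, 0.0, 0, 0, 63.8]
[-0.1, 4.2, 0.0, 0, 0, 4.0]
[-0.9, 10.4, 0.0, 0, 0, 10.0]
[-2.3, 16.6, 0.0, 0, 0, 16.0]
[-4.3, 22.5, 0.0, 0, 0, 22.0]
[-6.5, 27.3, 0.0, 0, 0, 27.0]
[-8.0, 30.0, 0.0, 0, 0, 30.0]
[-9.1, 31.8, 0.0, 0, 0, 32.0]
[-9.4, 32.3, 0.0, 0, 0, 32.5]
```

Emit:
step_arm:
  series:
    - [[-0.2,5,0,0,0,4.8,1],[-1.1,11.2,0,0,0,10.8,1],[-2.9,18.3,0,0,0,17.8,1],[-5.5,25.2,0,0,0,24.8,1],[-9,31.6,0,0,0,31.8,1],[-13.2,37.6,0,0,0,38.8,1],[-18.2,43,0,0,0,45.8,1],[-23.7,47.8,0,0,0,52.8,1],[-29.8,51.9,0,0,0,59.8,1],[-33.5,53.8,0,0,0,63.8,1]]

```text
t: 15.4
ee_pos: [429.8, 285.6, 54.5]
orientation: [179.9, 0.0, 169.9]
contact_force: [-2.3, 2.9, 3.3]
opening: 13.0
grasp_force: 29.9
```

Emit:
step_arm:
  series:
    - [[-0.1,4.2,0,0,0,4,1],[-0.9,10.4,0,0,0,10,1],[-2.3,16.6,0,0,0,16,1],[-4.3,22.5,0,0,0,22,1],[-6.5,27.3,0,0,0,27,1],[-8,30,0,0,0,30,1],[-9.1,31.8,0,0,0,32,1],[-9.1,31.8,0,0,0,32,1],[-9.1,31.8,0,0,0,32,1],[-9.1,31.8,0,0,0,32,1]]

```text
t: 16.65
ee_pos: [444.0, 314.9, 54.5]
orientation: [179.9, -0.1, 138.1]
contact_force: [-3.6, 2.7, 4.8]
opening: 13.5
grasp_force: 30.2
```

```bash
python3 -c "
from cell import read_state
import numpy as np
s=read_state();p=s['ee_pos'];print(p,s['contact_force'],s['orientation'],np.degrees(np.arctan2(p[1]-274,p[0]-489))%360)"
```

```text
[444.01393815 314.93863428  54.50023877] [-3.64965551  2.728716    4.78012007] [ 1.79937845e+02 -6.03286759e-02  1.38106374e+02] 137.69688740311128
```

Emit:
step_arm:
  series:
    - [[0,0,0,0,0,0,0.5],[0,0,0,0,0,0,0.1],[0,0,0,0,0,0,0],[0,0,-5,0,0,0,0],[0,0,-20,0,0,0,0],[0,0,-45,0,0,0,0],[0,0,-80,0,0,0,0],[0,0,-115,0,0,0,0],[0,0,-130,0,0,0,0],[0,0,-136,0,0,0,0]]

```text
t: 17.9
ee_pos: [444.5, 314.4, 191.0]
orientation: [179.9, 0.0, 138.0]
contact_force: [0.8, 0.3, -0.0]
opening: 42.8
grasp_force: 0.0
```

```bash
python3 -c "
from plan import *
p=H(138,60,190);json.dump([float(v) for v in p],open('pose.json','w'))
rows(S(-85,0,190,156.5));rows(S(-85,0,95,156.5));rows(S(-8,0,95,156.5));print(H(138,60,0),S(-85,0,95,0))"
```

```text
[-385.2, -437.3, -0.0, 0, 0, -18.5]
[-0.0, -0.0, 95.0, 0, 0, -0.0]
[-77.0, -0.0, -0.0, 0, 0, -0.0]
[np.float64(444.4113104713564), np.float64(314.1478363815315), 0, 138] [np.float64(438.04989367726444), np.float64(-268.6063291413541), 95, 0]
```

Emit:
step_arm:
  series:
    - [[-35,-40,0,0,0,-2,1],[-77,-87,0,0,0,-4,1],[-120,-136,0,0,0,-6,1],[-163,-185,0,0,0,-8,1],[-206,-234,0,0,0,-10,1],[-249,-283,0,0,0,-12,1],[-292,-332,0,0,0,-14,1],[-330,-375,0,0,0,-16,1],[-362,-411,0,0,0,-17.5,1],[-385.2,-437.3,0,0,0,-18.5,1]]

```text
t: 19.15
ee_pos: [437.2, -270.8, 188.6]
orientation: [180.0, -0.1, 156.4]
contact_force: [0.3, -0.1, -0.2]
opening: -0.3
grasp_force: 0.0
```

```bash
python3 - <<'E'
from h import *
t=get_image("top");s=get_image("scene")
a=cv2.resize(t[195:270,140:215],(400,400),interpolation=2);b=cv2.resize(s[225:345,120:240],(400,400),interpolation=2)
cv2.imwrite("pics/sw1.png",np.hstack([a,b])); print(read_state()["ee_pos"])
E
```

```text
[ 437.676634   -271.64854606  188.5779755 ]
```

View pics/sw1.png

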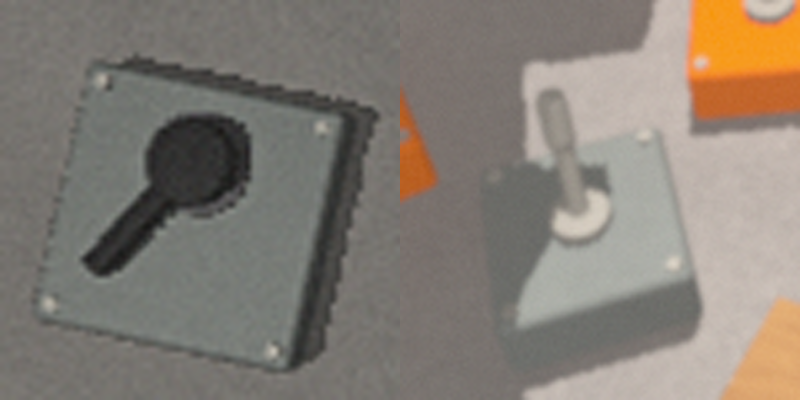

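The selector handle points from (195,158) to (97,265) in the crop, a world heading of about 137.5°. That is about 148° in the box frame, so it sits three clicks off the stop. The bat of the grey switch still leans towards the robot. Next I push the toggle.

Emit:
step_arm:
  series:
    - [[0,0,15,0,0,0,1],[0,0,40,0,0,0,1],[0,0,65,0,0,0,1],[0,0,85,0,0,0,1],[0,0,93,0,0,0,1],[0,0,95,0,0,0,1],[0,0,95,0,0,0,1],[0,0,95,0,0,0,1],[0,0,95,0,0,0,1],[0,0,95,0,0,0,1]]

```text
t: 20.5
ee_pos: [438.5, -268.7, 95.3]
orientation: [-180.0, 0.0, 156.5]
contact_force: [0.6, 0.7, 0.4]
opening: -0.4
grasp_force: 0.0
```

Emit:
step_arm:
  series:
    - [[-8,0,0,0,0,0,1],[-17,0,0,0,0,0,1],[-26,0,0,0,0,0,1],[-35,0,0,0,0,0,1],[-44,0,0,0,0,0,1],[-53,0,0,0,0,0,1],[-62,0,0,0,0,0,1],[-71,0,0,0,0,0,1],[-77,0,0,0,0,0,1],[-77,0,0,0,0,0,1]]

```text
t: 21.75
ee_pos: [509.9, -299.6, 95.0]
orientation: [-180.0, 0.1, 156.6]
contact_force: [-0.1, -0.1, 0.3]
opening: -0.0
grasp_force: 0.0
```

Emit:
step_arm:
  series:
    - [[10,0,0,0,0,0,1],[25,0,0,0,0,0,1],[50,0,0,0,0,0,1],[75,0,0,0,0,0,1],[85,0,-15,0,0,0,1],[90,0,-45,0,0,0,1],[90,0,-80,0,0,0,1],[90,0,-110,0,0,0,1],[90,0,-120,0,0,0,1],[90,0,-120,0,0,0,1]]

```text
t: 23.0
ee_pos: [426.9, -263.7, 215.7]
orientation: [-180.0, 0.1, 156.5]
contact_force: [-0.5, 0.4, -0.3]
opening: 0.2
grasp_force: 0.0
```

```bash
python3 - <<'E'
from h import *
cv2.imwrite("pics/end.png",np.hstack([cv2.resize(get_image("top")[80:320,100:420],(400,300),interpolation=2),cv2.resize(get_image("scene")[120:420,0:400],(400,300))]));cv2.imwrite("pics/x.png",get_image("top"))
E
```

```text
(no output)
```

View pics/end.png

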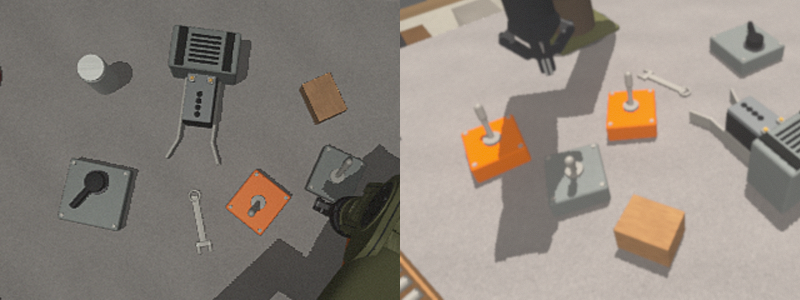

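The final picture shows the grey switch's bat leaning away from the robot, with its tip at (350,157) in the crop beyond the collar. The battery is against the charger, the selector is at its third click, and the bystanders have not moved. The arm is clear of everything.

```bash
python3 -c "
from cell import sign_off;print(sign_off())"
```

```text
the job is handed in; nothing more can be done
None
```

The job is handed in at about 23 s of the 61 s allowed: the battery is home against the charger, the selector went to its anticlockwise stop and then three clicks clockwise, and the toggle is on. The result has not been reported back.

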